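Free the jammed bead from a bottle neck

TASK

A round dark steel bead is stuck in the neck of one of the two flat clear bottles lying in the plywood rack. Draw that bottle out by its neck, lay it on the bench clear of the rack and let go; then take it afresh round its wide body, lift it and, with the mouth tipped down over the wooden dish, rock it side to side about its own length until the bead works its way past the ribs in the neck and drops into the dish. Lay the bottle down flat on the bench again, the same way up, without ever dropping it, and leave the other bottle, the dish, the rack and the other things on the bench where they stand.

Things in the scene. Friction and masses are not known exactly. Their poses are not given: they have to be found in the camera images.
- bottle: The bottle with the stuck bead: flat, clear plastic, wooden base, 175 mm long, 40 mm high as it lies, 160 g. Origin on its underside below the middle of the body; x along the bottle to the open mouth, z up, y to the left looking along x. Body 60 mm across from x = -55 to 45 mm, then a taper to x = 65 mm, then the neck, 40 mm across, to x = 120 mm. Hold it firmly (25 N) by the body to tip it.
- bottle_neck (a point): Middle of that bottle's neck, where it can be gripped across y (40 mm): x = 92 mm, 20 mm above the underside.
- bottle_mouth (a point): Centre of that bottle's open mouth: x = 120 mm, 20 mm above the underside. The opening is 34 x 34 mm, walls 3 mm.
- rib1 (a point): Tip of the first inner rib the bead must pass: an upright grey plate 3 mm thick, full height, at x = 85 mm, standing 16 mm out from the neck's +y wall. The 18 mm gap is on the -y side, so the bead passes when the mouth is down and the bottle is rolled over to its -y side (its +y side up).
- rib2 (a point): Tip of the second inner rib: the same plate at x = 108 mm, standing out from the neck's -y wall. The gap is on the +y side: the bead passes when the mouth is down and the bottle is rolled over to its +y side (-y side up).
- bead: Polished round dark steel bead, 15 mm in diameter, 14 g, caught in the neck of the bottle behind the first rib (on its base side, near the +y wall). Origin at its centre. It starts to roll on slopes over about 12 degrees; 25 degrees of mouth-down pitch with 30 to 35 degrees of roll frees it.
- spare: The other bottle, of the same make and orientation, with nothing in it. It lies in the rack's other pigeonhole and stays there. Origin and axes as for the first bottle.
- rack: Fixed plywood rack, 188 mm wide, 60 mm high: two pigeonholes (72 mm wide, 50 mm high, no floor) whose bottles lie on the bench, neck and shoulder sticking out; which is where varies. Origin on the bench; x points out of the front, at x = 45 mm; hole centres y = 46, -46 mm. A stored bottle's origin and axes nearly match x = 0 and the rack's axes; beyond x = 110 mm it is clear, 150 mm is ample.
- dish: Round light wooden dish (loose, 400 g) for the bead, 104 mm in diameter at the rim, 35 mm high. Origin at the centre of its underside.
- finial: Bystander: small turned light wooden finial standing upright, 32 mm in diameter, 48 mm high. Origin under its centre.
- spool: Bystander: small wooden spool standing upright, 36 mm in diameter, 40 mm high. Origin under its centre.
- jar: Bystander: amber jar, 56 mm in diameter, 75 mm high. Origin under its centre.
- blank: Bystander: square wooden turning blank, 120 x 35 x 35 mm, lying. Origin under its centre.
- handle: Bystander: dark turned wooden handle standing upright, 44 mm in diameter, 75 mm high. Origin under its centre.
- cup: Bystander: white cup, 70 mm in diameter, 60 mm high. Origin under its centre.
There are look-alikes about, which are no part of the job. There is more than one size of the dish; the job needs the smallest. What is shaped like the bottle but blue is not meant.

How it is judged (in metres and radians):
On the way, in this order (a step that is already met when the one before it is completed fails the run):
1. the bottle is held by its neck (contact force between the fingers and bottle above 0.5 N and x of the grasp point in the frame of bottle above 0.06 m), for 0.1 s.
2. the bottle lies flat on the bench clear of the rack, let go and at rest, the bead still in its neck (contact force between the fingers and bottle below 0.1 N and x of bottle in the frame of rack above 0.11 m and linear speed of bottle below 0.02 m/s and x of bead in the frame of bottle below 0.12 m and angle between bottle's own z axis and vertical below 0.1 rad and height (world z) of bottle below 0.008 m), for 0.2 s.
3. the bottle is taken round its body and lifted, the bead still in it (contact force between the fingers and bottle above 0.5 N and x of the grasp point in the frame of bottle between -0.06 and 0.055 m and height (world z) of bottle above 0.04 m and x of bead in the frame of bottle below 0.12 m), for 0.1 s.
4. the bead lies in the dish, while the bottle is still held (contact force between the fingers and bottle above 0.5 N and horizontal distance between bead and dish below 0.045 m and height (world z) of bead below 0.035 m), for 0.1 s.
At the end, for the whole second after the job is handed in: The bead rests in the dish (within 45 mm of its centre, lower than its rim); the bottle, let go and at rest, lies flat on the bench, same way up (within 6 degrees, underside within 8 mm of the bench), its origin over 110 mm in front of the rack's (horizontal distance between bead and dish below 0.045 m and height (world z) of bead below 0.035 m and linear speed of bead below 0.05 m/s and contact force between the fingers and bottle below 0.1 N and linear speed of bottle below 0.02 m/s and angle between bottle's own z axis and vertical below 0.1 rad and height (world z) of bottle below 0.008 m and x of bottle in the frame of rack above 0.11 m); the robot touches nothing.
It fails at once if the bottle is let go more than 40 mm above the bench (contact force between the fingers and bottle below 0.01 N and height (world z) of bottle above 0.04 m).
It fails at once if the other bottle is moved over 30 mm (distance of spare from where it was at the start of the episode above 0.03 m).
It fails at once if the dish is moved over 30 mm (distance of dish from where it was at the start of the episode above 0.03 m).
It fails at once if a bystander on the bench is moved over 30 mm (distance of any of finial, spool, jar, blank, handle, cup from where it was at the start of the episode above 0.03 m).
It also fails if it takes over 61 s, if anything falls off the work surface, if the arm or the gripper's body presses on something with over 40 N, if the wrist force passes 120 N, or if a joint passes its speed limit or range.

ROBOT

A 6-joint arm with a two-finger parallel gripper is mounted at the origin on the work surface. World frame = base frame: x ahead of the robot, y to its left, z up, the work surface at z = 0. Lengths are in mm, angles in rad, forces in N, time in s.
With the tool pointing down it reaches from about 375 to 925 mm from the base axis. Payload 5.7 kg.
Tool frame: the origin (TCP) lies between the finger pads; the fingertips stand r.finger_overhang ahead of it and the grasp point (between the pads) is the TCP (r.finger_overhang is the distance from the TCP to the fingertips, in mm); y points along the fingers, z is the direction in which the jaws open and shut, and the axes are right-handed (so a half turn about y gives the same grasp; the last joint's range is limited). The gripper opens to 88 mm and grips with 3 to 60 N. Pads are 20 mm wide; open, the fingers measure 115 mm over their backs; the gripper's body (75 mm by 178 mm) begins 61 mm behind the grasp point.
Start: joints at [-1.263, 0.359, 1.51, -0, 1.272, -0.115], TCP at [246.17, -547.139, 214.923] pointing down, gripper open.
Joint ranges: [-2.97, 2.97], [-1.01, 2.36], [0.21, 2.38], [-0.96, 4.11], [0.2, 2.71], [-2.98, 2.98]. Speed limits (rad/s): [2.39, 2.39, 3.14, 3.14, 3.14, 3.14].

INTERFACE

Orientations are given as a rotation vector (axis times angle).
In Python, from station import r gives the robot as it stands. The module is installed in compiled form; this text tells all that it offers.
- The arm moves only by the tool apply_moves, never from a script. Its argument "plan" is a list that holds one entry, the list of rows, each a list of 7 numbers: the shift along the tool's x, y, z in cm, then the turn, a rotation vector about the tool's x, y, z in degrees, then the closure, from 0 (fully open) to 1 (shut). In form: [[[dx, dy, dz, rx, ry, rz, jaw], ...]]. A call has 1 to 20 rows; each row shifts and turns the commanded pose from where the row before left it, along the tool's axes as they then stand; what a row does not reach is not made up. A row lasts 1/12 s, in which the tool goes at most 41.7 mm and 7.16 degrees, less where a joint would pass 70% of its speed; a pose out of reach is approached as far as the arm can. A call is refused whole if a number of a shift passes 4.17 or a number of a turn 7.16, either way. A call with a gripper value outside its range is refused whole. The fingers move at their own pace and stop on an object; "squeeze" is the grip in N (left out, the last holds). Time passes only in rows, so rows that do not move let the fingers close. It gives the time, the measured TCP pose, the force and the opening at its end, in the units of the state.
- r.get_obs(): the state, without advancing time (a new reading comes with each control period).
- r.grab_frame(name): name is "side" or "top"; returns the picture (400x640x3 uint8, blue, green, red); there is no depth.
- r.camera_model(name): a dict with "vfov" (degrees; the focal length in pixels is half the picture's height over the tangent of half this angle, whatever the lens; pixels are square), "cx", "cy" (the principal point, pixels), "position" and "orientation" of the camera in the world. Camera axes: x right, y down, z forward; pixel columns grow to the right and rows downward; lengths in mm; the calibration is good to about 2 mm. A picture is of the moment at which its call begins. camera_model takes no time and is no camera call.
- r.sign_off(): hands the job in, once; it reports no verdict.
Trained networks look in the newest picture that a camera, given by its name, has taken for a name from the list of things; names that differ only in an ending like _2 or _b are one class to them, and where a whole thing is asked for, a point or a joint stands for the part that bears it (a point fixed in the world has none). Each returns a list of dicts, best first, with "conf" (0 to 1); they miss things now and then, are a little off and sometimes report something else, mostly with a low value. They report only what shows in the picture. A call takes as long as a camera call. They do not tell look-alikes from the thing itself.
- r.spot_in(camera, name): "centre" ([row, column] in pixels, amid what is visible of it).
- r.landmark_of(camera, name): "centre" ([row, column] in pixels: a listed point, or the origin of a listed thing).
The state is a dict: "time": time; "q": joint angles; "joint_vel": joint speeds; "joint_efforts": joint torques, N m; "tool_pos": TCP position; "tcp_rot": TCP orientation; "contact_force": force on the tool from outside, world axes, zero at the start; "moment": the same for the moment, N m; "gripper_width": finger opening in mm.
Only numpy, scipy, OpenCV 4.12 (cv2) and the standard library are available. Lean on these libraries where they do the work, as an engineer would, in place of code of your own. Each camera call takes 0.05 s, during which the arm holds its last target. There are 200 camera calls.

## Working session

There is one attempt and no reset: what is moved stays moved. The work goes in short steps, Python scripts to look and compute and a tool call to move; the robot and the scene stay as the last step left them, time stands still between calls to the robot, and variables do not carry over. Pictures are saved under pics/ and viewed, about 8 in all and at most 12, crops included, and the job is handed in when it is done.

Besides the shell and the picture viewer there is one more tool, called after "Call:" as name(argument=value, ...), one argument or row to a line, values as JSON. apply_moves: Moves the arm, as the interface text tells. Its arguments: {"type":"object","properties":{"plan":{"type":"array"},"squeeze":{"type":"number"}},"required":["plan"]}

```bash
mkdir -p pics; python3 - <<'E'
from station import r
import cv2,numpy as np
o=r.get_obs();print({k:np.round(v,3) for k,v in o.items()}, r.finger_overhang)
for c in("top","side"):
    cv2.imwrite(f"pics/{c}0.png",r.grab_frame(c)); print(c,r.camera_model(c))
    for n in("bottle","spare","bottle_neck","bottle_mouth","bead","rack","dish","rib1","finial","spool","jar","blank","handle","cup"):
        print(n,[(np.round(d["centre"]).tolist(),round(d["conf"],2)) for d in r.landmark_of(c,n)][:5])
E
```

```text
{'time': np.float64(0.0), 'q': array([-1.263,  0.36 ,  1.511, -0.   ,  1.273, -0.115]), 'joint_vel': array([-0.   ,  0.002,  0.   ,  0.   ,  0.001, -0.001]), 'joint_efforts': array([-1.0000e-03, -5.1538e+01, -2.7073e+01,  6.7000e-02,  3.5000e-02,
       -0.0000e+00]), 'tool_pos': array([ 245.953, -546.489,  214.102]), 'tcp_rot': array([-0.427,  1.99 , -1.986]), 'contact_force': array([ 0.412, -0.152,  0.067]), 'moment': array([ 0.013,  0.048, -0.063]), 'gripper_width': np.float64(87.617)} 19.0
top {'vfov': 57.9622485251873, 'cx': 316.0472926401491, 'cy': 195.90645491890118, 'position': array([344.96472291, -48.49249991, 934.28863762]), 'orientation': array([-2.13342744,  2.15996712, -0.20977077])}
bottle [([298.0, 191.0], 0.73), ([219.0, 168.0], 0.65)]
spare [([180.0, 165.0], 0.62)]
bottle_neck [([212.0, 202.0], 0.88), ([297.0, 150.0], 0.67)]
bottle_mouth [([297.0, 138.0], 0.78), ([214.0, 213.0], 0.6)]
bead []
rack [([201.0, 169.0], 0.6)]
dish [([202.0, 365.0], 0.89), ([153.0, 261.0], 0.83), ([265.0, 373.0], 0.67)]
rib1 [([215.0, 204.0], 0.92), ([298.0, 145.0], 0.77), ([299.0, 154.0]
[... 527 characters left out ...]
14.0], 0.67)]
bottle_neck [([162.0, 227.0], 0.75), ([170.0, 291.0], 0.7), ([177.0, 292.0], 0.36)]
bottle_mouth [([179.0, 290.0], 0.96), ([158.0, 232.0], 0.82)]
bead [([176.0, 293.0], 0.42)]
rack [([164.0, 305.0], 0.76)]
dish [([200.0, 355.0], 0.86), ([261.0, 316.0], 0.7), ([276.0, 237.0], 0.7), ([175.0, 289.0], 0.54)]
rib1 [([177.0, 292.0], 0.89), ([155.0, 228.0], 0.76), ([175.0, 289.0], 0.63), ([162.0, 228.0], 0.57)]
finial [([234.0, 291.0], 0.52)]
spool [([221.0, 374.0], 0.8), ([325.0, 433.0], 0.69)]
jar [([256.0, 426.0], 0.84)]
blank [([207.0, 414.0], 0.82), ([173.0, 292.0], 0.43)]
handle [([354.0, 296.0], 0.83), ([164.0, 291.0], 0.39)]
cup [([325.0, 429.0], 0.84), ([164.0, 315.0], 0.74)]
```

```bash
python3 - <<'E'
import cv2
a=cv2.imread("pics/top0.png");cv2.imwrite("pics/top0c.png",cv2.resize(a[60:330,100:500],None,fx=2,fy=2,interpolation=cv2.INTER_CUBIC))
a=cv2.imread("pics/side0.png");cv2.imwrite("pics/side0c.png",cv2.resize(a[130:380,180:480],None,fx=2.4,fy=2.4,interpolation=cv2.INTER_CUBIC))
E
```

```text
(no output)
```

View pics/top0c.png

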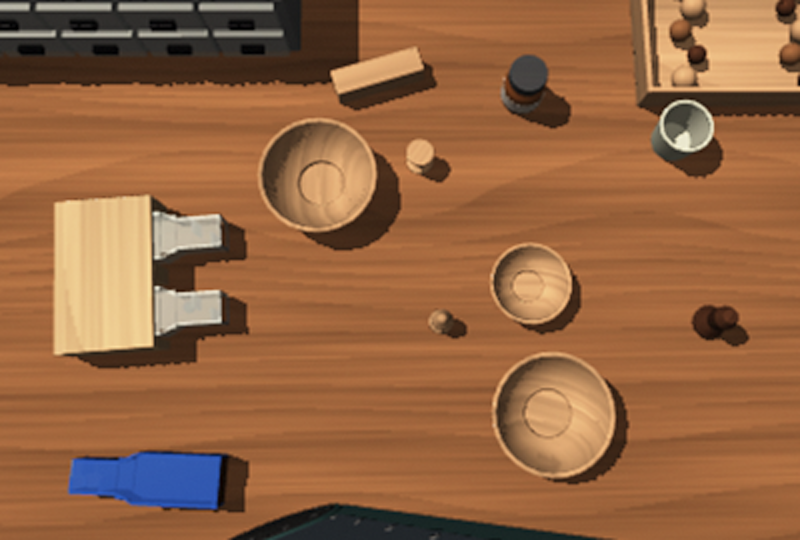

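View pics/side0c.png

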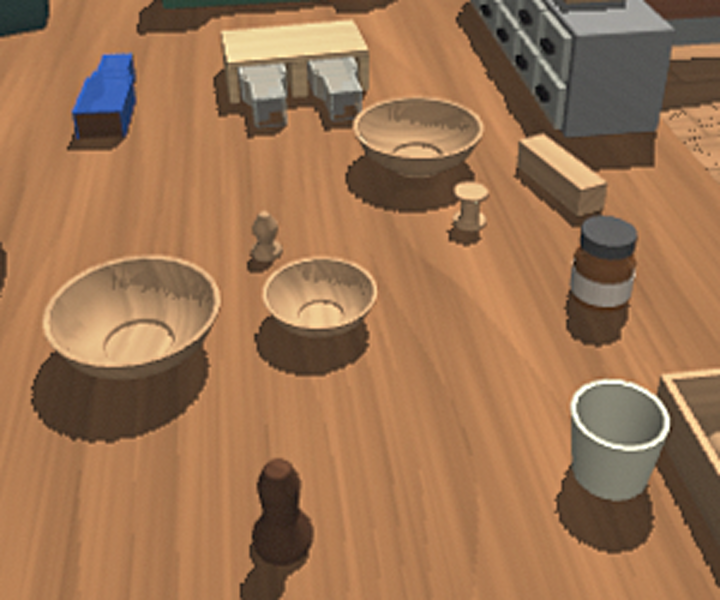

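```bash
cat > h.py <<'E'
from station import r
import cv2,numpy as np
from scipy.spatial.transform import Rotation as R
def cam(c):
    m=r.camera_model(c);f=200/np.tan(np.radians(m["vfov"]/2))
    return m,f,R.from_rotvec(m["orientation"])
def world(c,rc,z):
    m,f,A=cam(c);d=A.apply([(rc[1]-m["cx"])/f,(rc[0]-m["cy"])/f,1]);p=m["position"]
    return p+d*(z-p[2])/d[2]
def pix(c,P):
    m,f,A=cam(c);v=A.inv().apply(np.asarray(P,float)-m["position"]);v=np.atleast_2d(v)
    return np.c_[m["cy"]+f*v[:,1]/v[:,2],m["cx"]+f*v[:,0]/v[:,2]]
E
python3 - <<'E'
from h import *
a=cv2.imread("pics/top0.png")[150:245,120:225];b=cv2.imread("pics/side0.png")[135:190,265:335]
b=cv2.resize(b,(420,330),interpolation=cv2.INTER_CUBIC);a=cv2.resize(a,(420,380),interpolation=cv2.INTER_CUBIC)[50:]
cv2.imwrite("pics/z0.png",np.hstack([a[:330],b]))
o=lambda n,c,p,z:print(n,c,np.round(world(c,p,z)))
# rack top corners (crop px/2+offset), rack z=60
for p in[(195,150),(202,54),(354,54),(347,154)]:o("rack","top",(p[0]/2+60,p[1]/2+100),60)
for p in[(34,222),(20,363),(52,368),(68,227)]:o("rack","side",(p[0]/2.4+130,p[1]/2.4+180),60)
for n,p in dict(neckA=(212,202),mA=(214,213)).items():o(n,"top",p,20)
for p in[(179,290),(170,291)]:o("m/n","side",p,20)
o("dishrim","top",(202,365.8),35);o("dish","top",(202,365),0);o("dish","side",(261,316),0)
for n,t,s in[("finial",(222,320),(234,291)),("spool",(143,309),(221,374)),("handle",(224,455),(354,296))]:
  o(n,"top",t,0);o(n,"side",s,0)
o("big","top",(153,261),0);o("big2","top",(265,373),0);
E
```

```text
rack top [592. 274.  60.]
rack top [584. 390.  60.]
rack top [398. 377.  60.]
rack top [405. 260.  60.]
rack side [403. 350.  60.]
rack side [601. 369.  60.]
rack side [592. 258.  60.]
rack side [408. 236.  60.]
neckA top [461. 214.  20.]
mA top [455. 186.  20.]
m/n side [449. 169.  20.]
m/n side [455. 229.  20.]
dishrim top [ 480. -200.   35.]
dish top [ 485. -204.    0.]
dish side [ 489. -194.    0.]
finial top [434. -85.   0.]
finial side [439. -83.   0.]
spool top [647. -59.   0.]
spool side [652. -57.   0.]
handle top [ 424. -439.    0.]
handle side [ 430. -432.    0.]
big top [620.  69.   0.]
big2 top [ 322. -219.    0.]
```

View pics/z0.png

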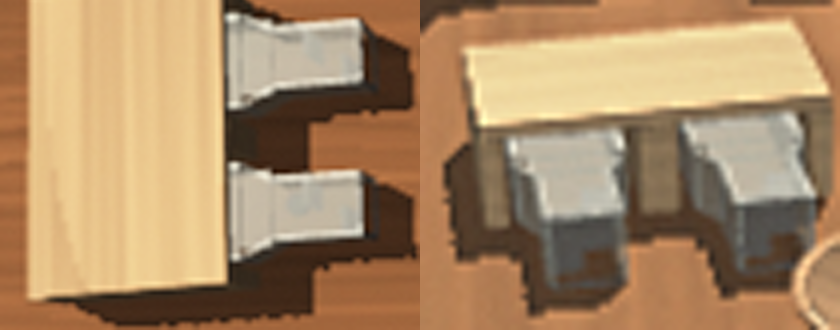

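```bash
python3 - <<'E'
from h import *
ex=np.array([.075,-.997]);ey=np.array([.997,.075]);O={"lo":np.array([448.7,308.5]),"hi":np.array([540.5,315])}
st={c:np.mean([r.grab_frame(c).astype(float) for _ in range(4)],0).astype(np.float32) for c in("top","side")}
out=[]
for c in st:
  row=[]
  for k,o in O.items():
    b=np.array([[*(o+ex*x+ey*y),z] for x,y,z in[(75,9,11),(85,12,20),(120,0,20)]]);print(c,k,np.round(pix(c,b),1).tolist())
    z=12
    P=[(45,30),(45,-30),(130,-30),(130,30)]
    px=pix(c,np.array([[*(o+ex*x+ey*y),z] for x,y in P]))[:,::-1].astype(np.float32)
    # image: right= +x , up=+y
    dst=np.float32([[(x-45)*4.5,(30-y)*4.5] for x,y in P])
    row.append(cv2.warpPerspective(st[c],cv2.getPerspectiveTransform(px,dst),(382,270),flags=cv2.INTER_CUBIC))
  out.append(np.hstack(row))
im=np.vstack(out);im=np.clip((im-40)*1.2,0,255)
cv2.imwrite("pics/z1.png",im)
print(r.spot_in("side","bead"),r.spot_in("top","bead"))
E
```

```text
top lo [[211.5, 194.9], [209.6, 197.8], [213.1, 211.9]]
top hi [[176.4, 193.9], [174.2, 196.7], [177.6, 210.6]]
side lo [[171.7, 293.6], [170.4, 294.9], [175.9, 292.5]]
side hi [[168.8, 322.5], [167.5, 324.0], [172.8, 322.4]]
[{'centre': [239.9, 430.6], 'conf': 0.55}] [][ WARN:0@6.874] global loadsave.cpp:1063 imwrite_ Unsupported depth image for selected encoder is fallbacked to CV_8U.
```

View pics/z1.png

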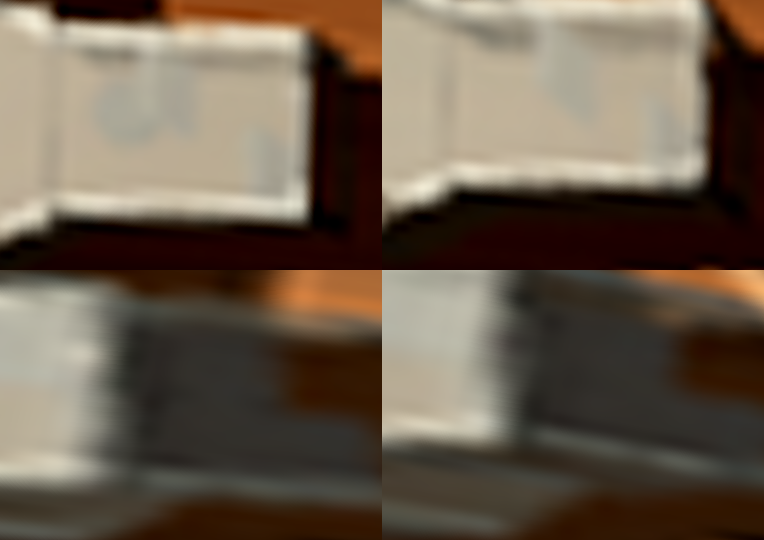

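```bash
cat >> h.py <<'E'
def rot(yaw,pitch=0,roll=0,flip=0):
    """tool orientation holding a bottle: bottle x heading yaw (deg), pitch=mouth down, roll about own x. tool y = bottle -z, tool x = bottle x (flip: -x)"""
    B=R.from_euler("z",yaw,degrees=True)*R.from_euler("y",pitch,degrees=True)*R.from_euler("x",roll,degrees=True)
    T=np.array([[1,0,0],[0,0,1],[0,-1,0]],float).T   # columns tool x,y,z in bottle frame
    T=np.column_stack([[1,0,0],[0,0,-1],[0,1,0]]) if not flip else np.column_stack([[-1,0,0],[0,0,-1],[0,-1,0]])
    return B*R.from_matrix(T)
def todo(pos,A):
    o=r.get_obs();C=R.from_rotvec(o["tcp_rot"]);d=C.inv().apply(np.asarray(pos)-o["tool_pos"])/10
    w=(C.inv()*A).as_rotvec(degrees=True)
    print("t",o["time"],"pos",np.round(o["tool_pos"],1),"shift cm",np.round(d,2),"turn",np.round(w,1),"rows",round(max(np.linalg.norm(d)/4.17,np.linalg.norm(w)/7.16),1),"F",np.round(o["contact_force"],1),"w",round(float(o["gripper_width"]),1))
E
python3 - <<'E'
from h import *
print(np.round(R.from_rotvec(r.get_obs()["tcp_rot"]).as_matrix(),2))
for f in(0,1): todo([456,217,140],rot(-86.5,flip=f))
E
```

```text
[[-0.91 -0.    0.41]
 [-0.41  0.   -0.91]
 [ 0.   -1.   -0.  ]]
t 2.0 pos [ 246.2 -547.1  214.9] shift cm [-50.49   7.5  -61.08] turn [  0.  -69.3  -0. ] rows 19.1 F [ 0.3  0.3 -0.7] w 88.1
t 2.0 pos [ 246.2 -547.1  214.9] shift cm [-50.49   7.5  -61.08] turn [  0.  110.7   0. ] rows 19.1 F [ 0.3  0.3 -0.7] w 88.1
```

Call:
apply_moves(
  plan=[
    [[0,0,0,0,-6.93,0,0],[0,0,0,0,-6.93,0,0],[0,0,0,0,-6.93,0,0],[0,0,0,0,-6.93,0,0],[0,0,0,0,-6.93,0,0],[0,0,0,0,-6.93,0,0],[0,0,0,0,-6.93,0,0],[0,0,0,0,-6.93,0,0],[0,0,0,0,-6.93,0,0],[0,0,0,0,-6.93,0,0],[-3.75,0,1.5,0,0,0,0],[-3.75,0,1.5,0,0,0,0],[-3.75,0,1.5,0,0,0,0],[-3.75,0,1.5,0,0,0,0],[-3.75,0,1.5,0,0,0,0],[-3.75,0,1.5,0,0,0,0],[-3.75,0,1.5,0,0,0,0],[-3.75,0,1.5,0,0,0,0],[-3.75,0,1.5,0,0,0,0],[-3.75,0,1.5,0,0,0,0]],
  ],
  squeeze=20,
)

```text
time: 3.67
tool_pos: [373.1, -161.9, 215.3]
tcp_rot: [-1.237, 1.163, -1.165]
contact_force: [1.3, -0.5, 0.1]
gripper_width: 87.6
```

Call:
apply_moves(
  plan=[
    [[-3.75,0,1.06,0,0,0,0],[-3.75,0,1.06,0,0,0,0],[-3.75,0,1.06,0,0,0,0],[-3.75,0,1.06,0,0,0,0],[-3.75,0.5,1.06,0,0,0,0],[-3.75,1,1.06,0,0,0,0],[-3.75,1,1.06,0,0,0,0],[-3.75,1,1.06,0,0,0,0],[-3.75,1,1.06,0,0,0,0],[-3.75,1,1.06,0,0,0,0],[0,0,0,0,0,0,0],[0,0,0,0,0,0,0]],
  ],
)

```text
time: 4.67
tool_pos: [455.3, 218.7, 159.4]
tcp_rot: [-1.24, 1.162, -1.161]
contact_force: [-0.1, -0.7, 0.1]
gripper_width: 88.0
```

```bash
python3 - <<'E'
from h import *
todo([455,217,70],rot(-86.5)); a=r.grab_frame("top"); 
cv2.imwrite("pics/t1.png",cv2.resize(a[110:270,100:300],None,fx=3,fy=3,interpolation=cv2.INTER_CUBIC))
E
```

```text
t 4.6667 pos [455.3 218.7 159.4] shift cm [ 0.17  8.94 -0.03] turn [0.1 0.2 0. ] rows 2.1 F [-0.1 -0.7  0.1] w 88.0
```

View pics/t1.png

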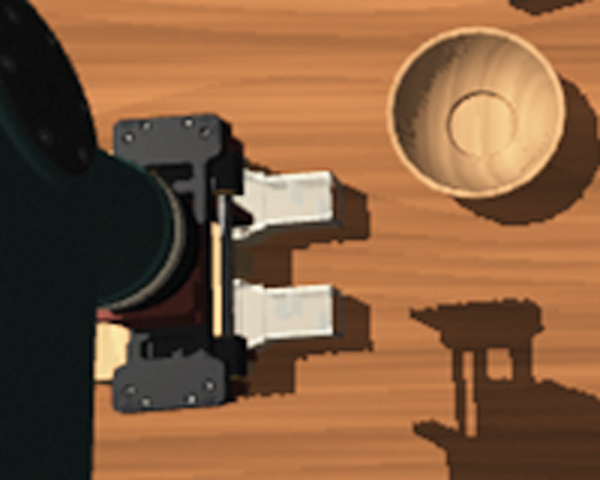

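Call:
apply_moves(
  plan=[
    [[0.2,3,0,0,0,0,0],[0,3,0,0,0,0,0],[0,3,0,0,0,0,0],[0,2,0,0,0,0,0],[0,1.5,0,0,0,0,0],[0,1,0,0,0,0,0],[0,0,0,0,0,0,0],[0,0,0,0,0,0,0]],
  ],
)

```text
time: 5.38
tool_pos: [455.8, 214.2, 25.4]
tcp_rot: [-1.237, 1.165, -1.165]
contact_force: [0.9, 0.1, -0.1]
gripper_width: 87.9
```

```bash
python3 - <<'E'
from h import *
todo([455,217,24],rot(-86.5)); a=r.grab_frame("side");print(np.round(pix("side",r.get_obs()["tool_pos"])));
cv2.imwrite("pics/s1.png",cv2.resize(a[100:220,220:370],None,fx=4,fy=4,interpolation=cv2.INTER_CUBIC))
E
```

```text
t 5.3833 pos [455.8 214.2  25.4] shift cm [-0.28  0.14 -0.06] turn [ 0.  -0.1  0. ] rows 0.1 F [ 0.9  0.1 -0.1] w 87.9
[[170. 291.]]
```

View pics/s1.png

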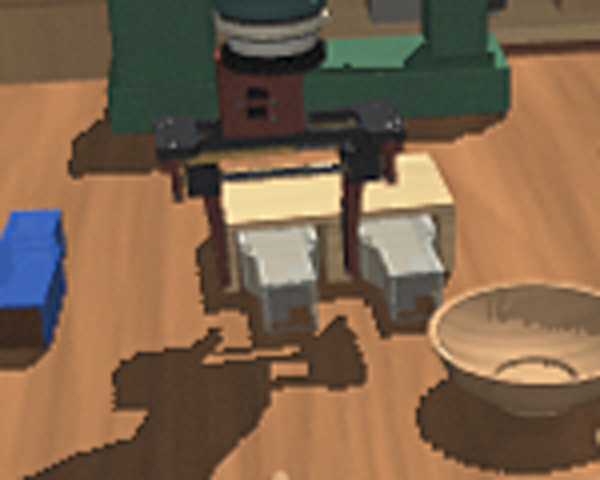

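Call:
apply_moves(
  plan=[
    [[0,0,0,0,0,0,0.3],[0,0,0,0,0,0,0.6],[0,0,0,0,0,0,1],[0,0,0,0,0,0,1],[0,0,0,0,0,0,1],[0,0,0,0,0,0,1],[0,0,0,0,0,0,1],[0,0,0,0,0,0,1]],
  ],
  squeeze=20,
)

```text
time: 6.1
tool_pos: [455.5, 215.2, 25.0]
tcp_rot: [-1.238, 1.164, -1.163]
contact_force: [0.1, 1.0, 0.9]
gripper_width: 39.5
```

Call:
apply_moves(
  plan=[
    [[0,-0.1,0,0,0,0,1],[0.8,-0.1,0,0,0,0,1],[1.2,0,0,0,0,0,1],[1.5,0,0,0,0,0,1],[1.5,0,0,0,0,0,1],[1.5,0,0,0,0,0,1],[1.5,0,0,0,0,0,1],[1.5,0,0,0,0,0,1],[1.5,0,0,0,0,0,1],[1.5,0,0,0,0,0,1],[1.5,0,0,0,0,0,1],[1.5,0,0,0,0,0,1],[1.2,0,0,0,0,0,1],[0.8,0,0,0,0,0,1],[0,0,0,0,0,0,1],[0,0.1,0,0,0,0,1],[0,0.1,0,0,0,0,1],[0,0,0,0,0,0,1]],
  ],
)

```text
time: 7.6
tool_pos: [466.4, 40.8, 25.0]
tcp_rot: [-1.238, 1.163, -1.163]
contact_force: [-0.4, -0.1, 0.0]
gripper_width: 39.6
```

```bash
python3 - <<'E'
from h import *
todo([455,217,24],rot(-86.5)); a=r.grab_frame("top")
cv2.imwrite("pics/t2.png",cv2.resize(a[110:270,100:340],None,fx=3,fy=3,interpolation=cv2.INTER_CUBIC))
E
```

```text
t 7.6 pos [466.4  40.8  25. ] shift cm [-17.65   0.1   -0.05] turn [-0.   0.1 -0. ] rows 4.2 F [-0.4 -0.1  0. ] w 39.6
```

View pics/t2.png

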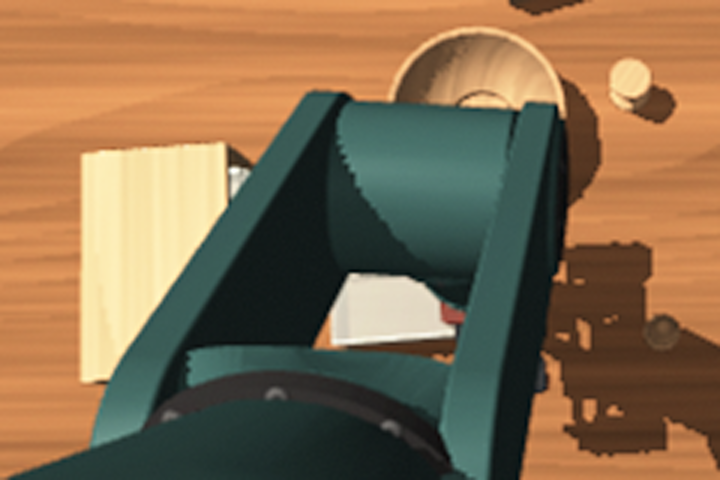

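Call:
apply_moves(
  plan=[
    [[0,0,0,0,0,0,0.5],[0,0,0,0,0,0,0.3],[0,0,0,0,0,0,0],[0,0,0,0,0,0,0],[0,0,0,0,0,0,0],[0,0,0,0,0,0,0],[0,-2,0,0,0,0,0],[0,-3,0,0,0,0,0],[0,-3,0,0,0,0,0],[0,-2,0,0,0,0,0],[0,0,0,0,0,0,0]],
  ],
)

```text
time: 8.57
tool_pos: [469.5, 40.4, 128.8]
tcp_rot: [-1.233, 1.158, -1.168]
contact_force: [0.5, 0.9, -0.2]
gripper_width: 87.3
```

```bash
python3 - <<'E'
from h import *
todo([466,134,130],rot(-86.5))
print(world("top",(225,210),40),world("top",(110+275/3,100+350/3),40))
for c in("top","side"):
  a=r.grab_frame(c)
  for n in("bottle","bottle_neck","bottle_mouth","rib1"):
    print(c,n,[(np.round(world(c,d["centre"],0 if n=="bottle" else 20)),round(d["conf"],2)) for d in r.landmark_of(c,n)][:3])
cv2.imwrite("pics/s2.png",cv2.resize(a[100:290,200:440],None,fx=3,fy=3,interpolation=cv2.INTER_CUBIC))
E
```

```text
t 8.5667 pos [469.5  40.4 128.8] shift cm [-9.37 -0.13  0.23] turn [-0.4  0.   0. ] rows 2.2 F [ 0.5  0.9 -0.2] w 87.3
[425.77837231 187.40948039  40.        ] [483.675421   172.92263874  40.        ]
top bottle [(array([457., 131.,   0.]), 0.96), (array([468.,  49.,   0.]), 0.51)]
top bottle_neck [(array([466.,  42.,  20.]), 0.73)]
top bottle_mouth [(array([477.,  20.,  20.]), 0.93)]
top rib1 [(array([465.,  28.,  20.]), 0.89)]
side bottle [(array([467., 132.,   0.]), 0.92), (array([239., 250.,   0.]), 0.86)]
side bottle_neck [(array([475.,  40.,  20.]), 0.79), (array([244., 334.,  20.]), 0.6)]
side bottle_mouth [(array([267., 354.,  20.]), 0.93), (array([464.,  10.,  20.]), 0.78)]
side rib1 [(array([259., 301.,  20.]), 0.92), (array([458.,  38.,  20.]), 0.9), (array([465.,  28.,  20.]), 0.9)]
```

View pics/s2.png

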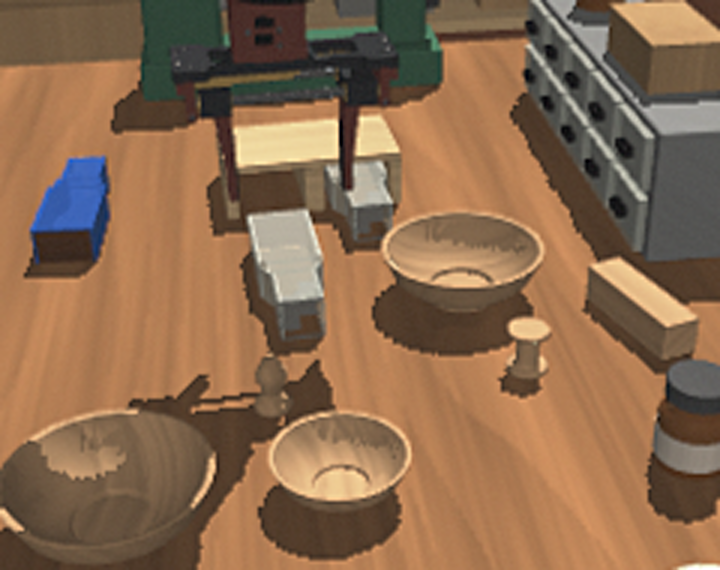

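Call:
apply_moves(
  plan=[
    [[-2.2,0,0,0,0,0,0],[-2.5,0,0,0,0,0,0],[-2.5,0,0,0,0,0,0],[-2,0,0,0,0,0,0],[0,2,0,0,0,0,0],[0,3,0,0,0,0,0],[0,2.5,0,0,0,0,0],[0,1.5,0,0,0,0,0],[0,1,0,0,0,0,0],[0,0,0,0,0,0,0],[0,0,0,0,0,0,0]],
  ],
)

```text
time: 9.98
tool_pos: [460.6, 132.3, 24.8]
tcp_rot: [-1.238, 1.165, -1.163]
contact_force: [0.1, 0.7, 0.3]
gripper_width: 87.6
```

Call:
apply_moves(
  plan=[
    [[0,0,0,0,0,0,0.3],[0,0,0,0,0,0,0.6],[0,0,0,0,0,0,1],[0,0,0,0,0,0,1],[0,0,0,0,0,0,1],[0,0,0,0,0,0,1],[0,0,0,0,0,0,1]],
  ],
  squeeze=25,
)

```text
time: 10.57
tool_pos: [461.1, 132.4, 25.6]
tcp_rot: [-1.237, 1.163, -1.164]
contact_force: [-1.0, -0.5, 6.5]
gripper_width: 59.8
```

```bash
python3 - <<'E'
from h import *
m=np.array([482.7,-178,74])
for ro in(0,35,-35):
    B=rot(-86.5,25,ro)*rot(0).inv(); p=m-B.apply([120,0,-5]); print(ro,np.round(p,1))
    todo(p,rot(-86.5,25,ro)); print(np.round(pix("top",m)))
todo([478,-67,150],rot(-86.5))
E
```

```text
0 [476.2 -71.6 129.2]
t 10.5667 pos [461.1 132.4  25.6] shift cm [ 20.45 -10.37   0.26] turn [-0.  0. 25.] rows 5.5 F [-1.  -0.5  6.5] w 59.8
[[198. 359.]]
35 [473.3 -71.3 128.4]
t 10.5667 pos [461.1 132.4  25.6] shift cm [ 20.41 -10.29  -0.03] turn [34.4  7.7 24.2] rows 6.0 F [-1.  -0.5  6.5] w 59.8
[[198. 359.]]
-35 [479.  -71.  128.4]
t 10.5667 pos [461.1 132.4  25.6] shift cm [ 20.41 -10.29   0.55] turn [-34.5  -7.6  24.2] rows 6.0 F [-1.  -0.5  6.5] w 59.8
[[198. 359.]]
t 10.5667 pos [461.1 132.4  25.6] shift cm [ 20.01 -12.45   0.47] turn [-0.  0. -0.] rows 5.7 F [-1.  -0.5  6.5] w 59.8
```

Call:
apply_moves(
  plan=[
    [[0,-1,0,0,0,0,1],[0,-2,0,0,0,0,1],[0,-2.5,0,0,0,0,1],[0,-2.5,0,0,0,0,1],[0,-2,0,0,0,0,1],[0,-0.9,0,0,0,0,1],[1,0,0,0,0,0,1],[2,0,0,0,0,0,1],[2.4,0,0.3,0,0,0,1],[2.5,0,0,0,0,0,1],[2.5,0,0,0,0,0,1],[2.5,0,0,0,0,0,1],[2.5,0,0,0,0,0,1],[2.5,0,0,0,0,0,1],[1.5,0,0,0,0,0,1],[1,0,0,0,0,0,1],[0,0,0,0,0,0,1]],
  ],
)

```text
time: 11.98
tool_pos: [475.7, -73.0, 132.9]
tcp_rot: [-1.238, 1.167, -1.165]
contact_force: [0.4, 0.7, -0.9]
gripper_width: 59.5
```

Call:
apply_moves(
  plan=[
    [[0,0,0,0,0,3,1],[0,0,0,0,0,4,1],[0,0,0,0,0,4,1],[0,0,0,0,0,4,1],[0,0,0,0,0,4,1],[0,0,0,0,0,4,1],[0,0,0,0,0,2,1],[0,0,0,0,0,0,1],[0,0,0,0,0,0,1]],
  ],
)

```text
time: 12.73
tool_pos: [475.9, -70.8, 133.2]
tcp_rot: [-0.92, 1.352, -0.835]
contact_force: [-0.2, -0.1, -2.2]
gripper_width: 59.6
```

```bash
python3 - <<'E'
from h import *
todo([476.2,-71.6,129.2],rot(-86.5,25)); a=r.grab_frame("top");b=r.grab_frame("side")
f=lambda a,s:cv2.resize(a,None,fx=s,fy=s,interpolation=cv2.INTER_CUBIC)
cv2.imwrite("pics/m3.png",np.hstack([f(a[120:260,260:400],2.8),f(b[160:300,220:360],2.8)]))
E
```

```text
t 12.7333 pos [475.9 -70.8 133.2] shift cm [0.24 0.33 0.03] turn [ 0.1 -0.  -0. ] rows 0.1 F [-0.2 -0.1 -2.2] w 59.6
```

View pics/m3.png

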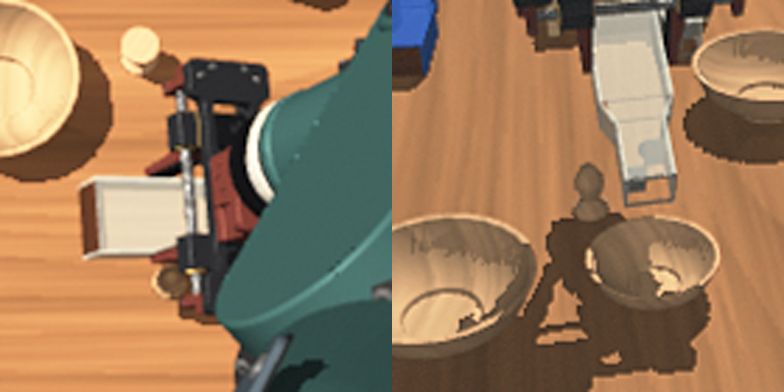

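```bash
python3 - <<'E'
from h import *
o=r.get_obs();B=R.from_rotvec(o["tcp_rot"])*rot(0).inv();m=o["tool_pos"]+B.apply([120,0,-5])
print("mouth",m,pix("side",m),"dish side",world("side",(253.6,312.9),35))
for c in("side",):
  r.grab_frame(c)
  print([(d["centre"],d["conf"],world(c,d["centre"],0)) for d in r.landmark_of(c,"dish")])
  print([(d["centre"],d["conf"]) for d in r.landmark_of(c,"bottle_mouth")])
E
```

```text
mouth [ 482.54771592 -176.69185999   78.59930748] [[227.67795831 311.39506429]] dish side [ 481.10508653 -210.90991422   35.        ]
[([200.2, 351.2], 0.95, array([613.35845316,  54.16006045,   0.        ])), ([276.0, 240.6], 0.61, array([ 324.98120115, -220.50551965,    0.        ])), ([261.5, 315.8], 0.56, array([ 487.9655655 , -195.67716305,    0.        ]))]
[([228.8, 311.3], 0.85), ([158.4, 234.2], 0.73)]
```

Call:
apply_moves(
  plan=[
    [[0.5,0.3,0,0,0,0,1],[0,0,0,3,0,0,1],[0,0,0,5,0,0,1],[0,0,0,5,0,0,1],[0,0,0,5,0,0,1],[0,0,0,5,0,0,1],[0,0,0,5,0,0,1],[0,0,0,4,0,0,1],[0,0,0,2,0,0,1],[0,0,0,0,0,0,1],[0,0,0,0,0,0,1],[0,0,0,0,0,0,1],[0,0,0,0,0,0,1],[0,0,0,0,0,0,1],[0,0,0,0,0,0,1]],
  ],
)

```text
time: 14.23
tool_pos: [477.1, -74.5, 129.3]
tcp_rot: [-0.454, 1.009, -1.151]
contact_force: [-0.6, 0.7, -1.7]
gripper_width: 59.8
```

```bash
python3 - <<'E'
from h import *
todo([473.3,-71.3,128],rot(-86.5,25,35)); b=r.grab_frame("side")
f=lambda a,s:cv2.resize(a,None,fx=s,fy=s,interpolation=cv2.INTER_CUBIC)
cv2.imwrite("pics/m4.png",f(b[150:290,250:390],4))
print(r.landmark_of("side","bead"))
E
```

```text
t 14.2333 pos [477.1 -74.5 129.3] shift cm [-0.26  0.02 -0.45] turn [ 1.   0.1 -0. ] rows 0.1 F [-0.6  0.7 -1.7] w 59.8
[]
```

View pics/m4.png

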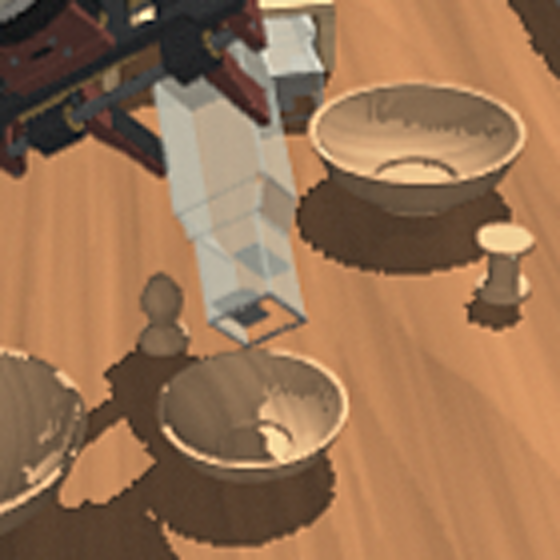

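Call:
apply_moves(
  plan=[
    [[0,0,0,-3,0,0,1],[0,0,0,-5,0,0,1],[0,0,0,-6,0,0,1],[0,0,0,-6,0,0,1],[0,0,0,-6,0,0,1],[0,0,0,-6,0,0,1],[0,0,0,-6,0,0,1],[0,0,0,-6,0,0,1],[0,0,0,-6,0,0,1],[0,0,0,-6,0,0,1],[0,0,0,-6,0,0,1],[0,0,0,-4,0,0,1],[0,0,0,-2,0,0,1],[0,0,0,0,0,0,1],[0,0,0,0,0,0,1],[0,0,0,0,0,0,1],[0,0,0,0,0,0,1],[0,0,0,0,0,0,1]],
  ],
)

```text
time: 15.83
tool_pos: [476.2, -74.7, 129.8]
tcp_rot: [-1.37, 1.632, -0.431]
contact_force: [0.5, 0.0, -1.0]
gripper_width: 59.8
```

```bash
python3 - <<'E'
from h import *
todo([479,-71.3,128],rot(-86.5,25,-35)); b=r.grab_frame("side")
f=lambda a,s:cv2.resize(a,None,fx=s,fy=s,interpolation=cv2.INTER_CUBIC)
cv2.imwrite("pics/m5.png",f(b[190:290,260:380],5))
print([(d["centre"],d["conf"],world("side",d["centre"],12)) for d in r.landmark_of("side","bead")])
E
```

```text
t 15.8333 pos [476.2 -74.7 129.8] shift cm [-0.21  0.08  0.41] turn [-1.1 -0.   0. ] rows 0.2 F [ 0.5  0.  -1. ] w 59.8
[([265.1, 315.6], 0.53, array([ 485.12555182, -221.94702375,   12.        ])), ([216.8, 307.9], 0.45, array([485.12181994, -30.9625816 ,  12.        ]))]
```

View pics/m5.png

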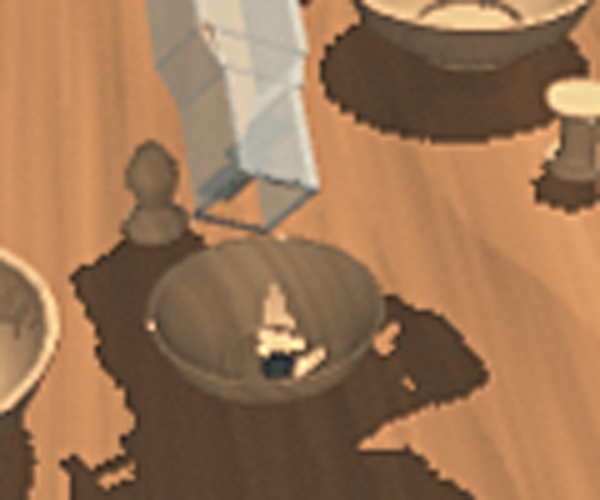

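Call:
apply_moves(
  plan=[
    [[0,0,0,3,0,0,1],[0,0,0,6,0,0,1],[0,0,0,6,0,0,1],[0,0,0,6,0,0,1],[0,0,0,6,0,0,1],[0,0,0,5,0,0,1],[0,0,0,3,0,0,1],[0,0,0,0,0,-4,1],[0,0,0,0,0,-6,1],[0,0,0,0,0,-6,1],[0,0,0,0,0,-6,1],[0,0,0,0,0,-3,1],[0,0,0,0,0,0,1]],
  ],
)

```text
time: 17.02
tool_pos: [475.3, -72.2, 129.9]
tcp_rot: [-1.225, 1.155, -1.175]
contact_force: [-0.2, 0.4, -0.9]
gripper_width: 59.5
```

Call:
apply_moves(
  plan=[
    [[-1,0,0,0,0,0,1],[-2,0,0,0,0,0,1],[-2.5,0,0,0,0,0,1],[-2.5,0,0,0,0,0,1],[-2.5,0,0,0,0,0,1],[-2.5,0,0,0,0,0,1],[-2.5,0,0,0,0,0,1],[-2.5,0,0,0,0,0,1],[-2,0,0,0,0,0,1],[-0.8,0,0,0,0,0,1],[0,2,0,0,0,0,1],[0,2.5,0,0,0,0,1],[0,2.5,0,0,0,0,1],[0,1.5,0,0,0,0,1],[0,0.6,0,0,0,0,1],[0,0,0,0,0,0,1],[0,0,0,0,0,0,1]],
  ],
)

```text
time: 18.43
tool_pos: [467.0, 132.9, 38.3]
tcp_rot: [-1.222, 1.159, -1.177]
contact_force: [1.1, -0.9, -1.7]
gripper_width: 59.8
```

```bash
python3 - <<'E'
from h import *
todo([461,133,25.3],rot(-86.5)); b=r.grab_frame("side")
f=lambda a,s:cv2.resize(a,None,fx=s,fy=s,interpolation=cv2.INTER_CUBIC)
cv2.imwrite("pics/m6.png",f(b[130:290,250:390],3.5))
print([(d["centre"],d["conf"],world("side",d["centre"],12)) for d in r.landmark_of("side","bead")])
E
```

```text
t 18.4333 pos [467.  132.9  38.3] shift cm [-0.04  1.29 -0.62] turn [-0.9 -0.5 -0. ] rows 0.3 F [ 1.1 -0.9 -1.7] w 59.8
[([264.1, 316.6], 0.5, array([ 487.59511198, -218.97644417,   12.        ]))]
```

View pics/m6.png

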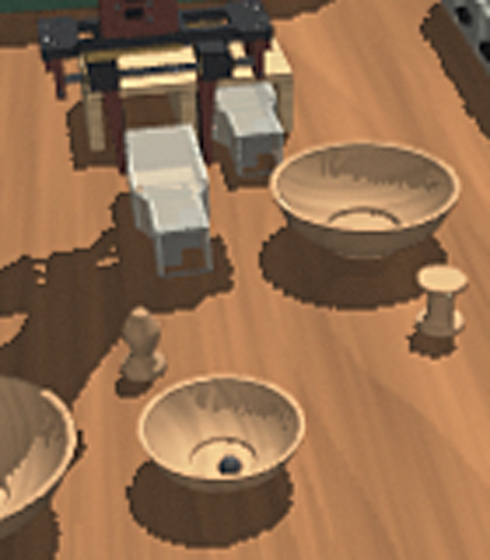

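Call:
apply_moves(
  plan=[
    [[0,0.6,0,-0.9,0,0,1],[0,0.5,0,0,0,0,1],[0,0.2,0,0,0,0,1],[0,0,0,0,0,0,1],[0,0,0,0,0,0,1],[0,0,0,0,0,0,1]],
  ],
)

```text
time: 19.03
tool_pos: [467.6, 133.5, 25.4]
tcp_rot: [-1.233, 1.168, -1.17]
contact_force: [1.0, -1.6, 1.3]
gripper_width: 59.5
```

Call:
apply_moves(
  plan=[
    [[0,0,0,0,0,0,0.25],[0,0,0,0,0,0,0.1],[0,0,0,0,0,0,0],[0,0,0,0,0,0,0],[0,0,0,0,0,0,0],[0,0,0,0,0,0,0],[0,-1,0,0,0,0,0],[0,-3,0,0,0,0,0],[0,-4,0,0,0,0,0],[0,-4,0,0,0,0,0],[0,-3,0,0,0,0,0],[0,0,0,0,0,0,0],[0,0,0,0,0,0,0],[0,0,0,0,0,0,0]],
  ],
)

```text
time: 20.2
tool_pos: [466.2, 133.3, 175.1]
tcp_rot: [-1.234, 1.17, -1.169]
contact_force: [-0.2, -1.0, 0.3]
gripper_width: 87.7
```

```bash
python3 - <<'E'
from h import *
todo([467,133,175],rot(-86.5)); b=r.grab_frame("side")
cv2.imwrite("pics/m7.png",cv2.resize(b[120:360,200:480],None,fx=2.4,fy=2.4,interpolation=cv2.INTER_CUBIC))
for n in("bottle","bottle_mouth","bead","dish"):print(n,[(d["conf"],np.round(world("side",d["centre"],{"bottle":0,"dish":0}.get(n,20 if n!="bead" else 12)))) for d in r.landmark_of("side",n)])
E
```

```text
t 20.2 pos [466.2 133.3 175.1] shift cm [0.04 0.01 0.08] turn [ 0.  -0.4 -0. ] rows 0.1 F [-0.2 -1.   0.3] w 87.7
bottle [(0.78, array([251., 224.,   0.])), (0.63, array([481., 148.,   0.]))]
bottle_mouth [(0.62, array([477.,  -1.,  20.])), (0.58, array([253., 343.,  20.])), (0.49, array([476.,  33.,  20.])), (0.34, array([ 495., -222.,   20.]))]
bead [(0.46, array([ 486., -211.,   12.]))]
dish [(0.93, array([ 321., -219.,    0.])), (0.88, array([ 482., -195.,    0.])), (0.82, array([617.,  50.,   0.]))]
```

```bash
python3 -c "
from station import r
print(r.sign_off())"
```

```text
the job is handed in; nothing more can be done
None
```

The bead is in the small dish and the bottle is back on the bench, let go. I handed the job in at about 20 s of the 61 s; no verdict was reported.

**What I did:**
- I picked the lower-x bottle, because the bead showed behind its first rib in an enlarged top view.
- I drew it about 175 mm out of the rack by its neck, laid it down and let go.
- I took it again round its body at 25 N, pitched the mouth 25° down over the dish, then rolled it +34° and −34°.
- I laid it back where I had picked it up, about 178 mm in front of the rack's origin by the tool position, released it and raised the gripper 150 mm.

**Last checks:**
- **Bead:** the last picture I viewed, taken before the final lowering, shows it resting in the dish. After release the network put it about 10–20 mm from the dish's centre, against the 45 mm allowed.
- **Bottle:** the jaws opened at the same height as when I picked it up, with the bottle already touching the bench, and the force was near zero after retreat.
- **Dish and finial:** neither was touched as far as the pictures show. The network put the dish within a few mm of where it started.

**Not confirmed:**
- The final picture, after release, was refused because I had reached the 12-view limit. That the bottle lies flat rests on the release height, the force and the network, not on a look.
- The network's own fix on the bottle after release was noisy. It put the origin about 20 mm off where the tool let go, and its best hit was the blue look-alike.

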